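Hang the die sleeve on the slanted holder peg until the catch snaps

TASK

Put the flanged steel die sleeve away: hang it on the slanted peg of the holder, flange first with a flat side of the flange towards the catch, sliding it on along the peg until its flange sits on the stop collar and the spring catch has snapped shut over the flange. Then, still holding it, pull it back lightly along the peg, just enough to feel the catch hold it (about 8 N), and let go. Do not force it (never more than about 20 N against the holder) and leave the other things on the table where they are.

Things in the scene. Friction and masses are not known exactly. Their poses are not given: they have to be found in the camera images.
- sleeve_mid (a point): Centre of the loose steel sleeve: on its bore axis, 31 mm above its underside. Square flange 46x46 mm, 22 mm high at the bottom; above it a square body 30x30 mm, 40 mm high, in line with it; 62 mm in all, about 0.22 kg; bore 17.5 mm right through. z = bore axis, flange to square end; x, y are square to the body's flat faces. Grip these, in their upper half.
- sleeve: The same sleeve, at the centre of its underside (the flange's flat face), same axes. It starts standing on the flange. On the peg one flat side of the flange (any) must face the catch, within some 8 deg. Keep the fingers off the lowest 34 mm (flange and a little above), which meet the collar and the catch.
- stand: The fixed holder: grey base plate 120x90x12 mm, origin under its centre, x away from the robot side, y to the left. A slanted grey boss on it carries the round steel peg, which leans to -x.
- peg_foot (a point): Point on the peg's axis, 82 mm above the table. z = up along the peg (60 deg above level), y level. A dark stop collar, 42 mm across, faced with a rubber pad, is clamped on the peg with this face between 0 and 26 mm up the axis from this point, differently each time; no reading gives its place: feel for it. The pad yields 1 mm per 8 N. Home, the sleeve's underside lies on it.
- peg_tip (a point): Tip of the same peg, 85 mm up its axis from peg_foot, same axes. The peg is 15 mm thick; its last 8 mm taper to 6 mm. The collar's catch stands on the -x side of the peg, 14 mm wide, up to 46 mm above the collar's face and 33 mm from the axis (its black thumb tab 53 and 42 mm).
- catch (a joint): Swing of the spring catch, rad; 0 = shut. Its nose meets the flange when the underside is some 36 mm above the collar's face; the passing flange pushes it out to about 0.09 (some 2 to 8 N along the peg, up to 12 N if hurried) and it springs back to 0 over the flange in the last 2 mm before the flange meets the collar. Shut, it leaves about 2 mm of play along the peg, then holds against a pull.
- hex_key: Bystander, not to be disturbed: 6 mm hex key lying on the table, 33x98x7 mm; origin at the centre of its underside.
- spare_punch: Bystander, not to be disturbed: dark steel punch standing upright, 16 mm across, 53 mm high; origin at the centre of its underside.
- gauge_block: Bystander, not to be disturbed: flat steel gauge with slots, 22x56x12 mm; origin at the centre of its underside.
- clip_4: Bystander, not to be disturbed: black moulded clip, 47x74x31 mm; origin at the centre of its underside.
- clip_6: Bystander, not to be disturbed: black moulded clip, 46x67x28 mm; origin at the centre of its underside.
- bolt_2: Bystander, not to be disturbed: M8 bolt standing on its head, 36 mm high; origin at the centre of its underside.
- water_bottle: Bystander, not to be disturbed: clear plastic drink bottle standing upright, 65 mm across, 204 mm high; origin at the centre of its underside.
Things that resemble listed ones, but are neither listed nor needed, are in the scene too. Of the things shaped like the sleeve, the bare steel one is meant.

How it is judged:
By the outcome, as a careful person would: the job done as asked, in the order asked, and still so for the second after the job is handed in, with the robot touching nothing.
It also fails if it takes over 58 s, if anything falls off the work surface, if the arm or the gripper's body presses on something with over 40 N, if the wrist force passes 120 N, or if a joint passes its speed limit or range.

ROBOT

A 6-joint arm with a two-finger parallel gripper is mounted at the origin on a cart in front of the work surface, level with it; the furniture and walls round the work are solid. World frame = base frame: x ahead of the robot, y to its left, z up, the work surface at z = 0. Lengths are in mm, angles in rad, forces in N, time in s.
With the tool pointing down it reaches from about 400 to 825 mm from the base axis. Payload 7 kg.
Tool frame: the origin (TCP) lies at the very end of the fingers, on their centre line; the grasp point (between the pads) lies 19 mm behind it; z points along the fingers, y is the line along which they close (so a half turn about z gives the same grasp; the last joint's range is limited). The gripper opens to 88 mm and grips with 3 to 60 N. Pads are 19 mm wide; open, the fingers measure 130 mm over their backs; the gripper's body (78 mm by 193 mm) begins 47 mm behind the grasp point.
Start: joints at [1.483, 0.359, 0.012, 0, -1.224, -0.288], TCP at [247.743, 627.868, 226.561] pointing down, gripper open.
Joint ranges: [-3.07, 3.07], [-1.43, 2.12], [-1.02, 1.25], [-3.03, 1.67], [-3.05, -0], [-3.03, 3.03]. Speed limits (rad/s): [2.39, 2.39, 3.01, 3.14, 3.14, 3.14].

INTERFACE

Orientations are given as a unit quaternion [x, y, z, w].
In Python, from plant import bot gives the robot as it stands. Calls block until the motion is done:
- bot.move_ptp(position, orientation): joint-space move of the TCP to a pose.
- bot.line_to(position, velocity=150, ori=None): straight line of the TCP; ori=None keeps the orientation; velocity is the mean speed in mm/s.
- bot.move_joints(angles): joint-space move.
- bot.move_gripper(opening, force=None): finger opening in mm; force is the grip in N (None keeps the last); returns when the fingers have stopped.
- bot.pause(seconds).
- bot.solve_ik(position, orientation): joint angles nearest the present ones, or None.
- bot.read_state(): the state.
- bot.camera(name): name is "scene" or "top" or "wrist"; returns the picture (400x640x3 uint8, red, green, blue); there is no depth.
- bot.get_calibration(name): a dict with "fx", "fy", "cx", "cy" (pixels), "view" (4x4, takes a point from world to camera coordinates); the wrist camera has in their place "T_tool_cam" (4x4, takes a point from camera to tool coordinates, whose origin is the TCP and whose axes are the flange's). Camera axes: x right, y up, looking along -z (the intrinsics and any distortion apply to the point x, -y, -z); pixel columns grow to the right and rows downward; lengths in mm; the calibration is good to about 2 mm. The wrist camera is an equidistant fisheye: a pixel r from the principal point sees the ray r / f radians off the axis. A picture is of the moment at which its call begins: read the wrist's pose just before it. get_calibration takes no time and is no camera call.
A pose or a line that the arm cannot do raises bot.Unreachable and nothing moves.
- bot.close_job(): hands the job in; it is judged then, once.
The state is a dict: "t": time; "joint_pos": joint angles; "qvel": joint speeds; "tau": joint torques, N m; "tcp_pos": TCP position; "eef_rot": TCP orientation; "contact_force": force on the tool from outside, world axes, zero at the start; "moment": the same for the moment, N m; "width": finger opening in mm; "finger_force": force on a finger pad.
Only numpy, scipy, OpenCV 4.12 (cv2) and the standard library are available. Lean on these libraries where they do the work, as an engineer would, in place of code of your own. Each camera call takes 0.05 s, during which the arm holds its last target. There are 200 camera calls.

## Working session

There is one attempt and no reset: what is moved stays moved. The work goes in short steps, each a Python script; the robot and the scene stay as the last script left them, time stands still between calls to the robot, and variables do not carry over. Pictures are saved under pics/ and viewed, at most 10 in all, crops included, and the job is handed in when it is done.

```bash
mkdir -p pics; ls; python3 - <<'E'
from plant import bot
import cv2,json
for n in("scene","top"):
    im=bot.camera(n); cv2.imwrite(f"pics/{n}0.png",im[:,:,::-1]); c=bot.get_calibration(n); print(n,c)
print(bot.get_calibration("wrist")); s=bot.read_state();print(s)
E
```

```text
pics
scene {'fx': 381.2347842464575, 'fy': 381.2347842464575, 'cx': 313.1824100126209, 'cy': 195.15944460493773, 'view': array([[ 5.07470774e-01, -8.61523902e-01, -1.58107716e-02,
        -1.83079763e+02],
       [ 5.03347029e-01,  2.81498123e-01,  8.16945883e-01,
        -3.61439827e+02],
       [-6.99367702e-01, -4.22534464e-01,  5.76497566e-01,
        -8.54599802e+02],
       [ 0.00000000e+00,  0.00000000e+00,  0.00000000e+00,
         1.00000000e+00]])}
top {'fx': 498.6538790228496, 'fy': 498.6538790228496, 'cx': 314.75095676509454, 'cy': 199.25750240370806, 'view': array([[-1.50228430e-03, -9.99891394e-01, -1.46609574e-02,
         1.05520770e+02],
       [ 9.96711660e-01, -2.68496148e-03,  8.09855430e-02,
        -5.08080069e+02],
       [-8.10161115e-02, -1.44910839e-02,  9.96607444e-01,
        -1.65190087e+03],
       [ 0.00000000e+00,  0.00000000e+00,  0.00000000e+00,
         1.00000000e+00]])}
{'fx': 309.70691628693146, 'fy': 309.70691628693146, 'cx': 320.316330968216, 'cy': 205.44074271656953, 'T_tool_cam': array([[ 1.65916568e-04,  9.62981202e-01,  2.69568500e-01,
    
[... 269 characters left out ...]
0e+00]])}
{'t': 0.1, 'joint_pos': array([ 1.48309299e+00,  3.59333137e-01,  1.11737411e-02, -3.30261531e-04,
       -1.22408403e+00, -2.88115647e-01]), 'qvel': array([ 0.00072661, -0.00126454,  0.00269514,  0.00041183, -0.00021541,
        0.00028259]), 'tau': array([-4.31723483e-04, -5.84161699e+01,  2.93751490e+01,  7.01565027e+00,
        1.01857900e-02, -4.37059907e-05]), 'tcp_pos': array([247.59695434, 627.49354633, 225.71101712]), 'eef_rot': array([ 9.82386126e-01, -1.86860782e-01, -8.21021629e-05,  7.35453689e-04]), 'contact_force': array([ 0.32571503, -0.11249126,  0.51059311]), 'moment': array([ 0.01437144,  0.01028888, -0.00260283]), 'finger_force': 0.0, 'width': 87.67877069409103}
```

View pics/scene0.png

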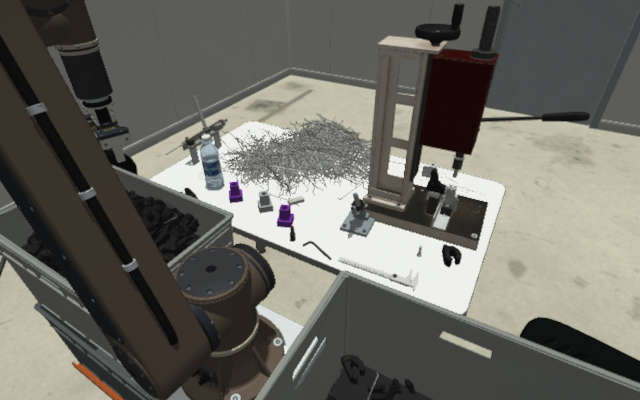

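View pics/top0.png

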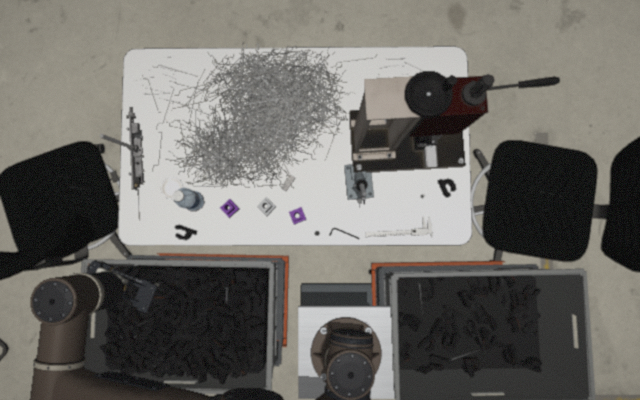

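```bash
cat > h.py <<'E'
import numpy as np, cv2
from plant import bot
from scipy.spatial.transform import Rotation as R
def cam_rays(name,px,state=None):
    "origin, unit directions (world) of pixels"
    c=bot.get_calibration(name); px=np.atleast_2d(px).astype(float)
    u=(px-[c['cx'],c['cy']])/[c['fx'],c['fy']]
    if name=='wrist':
        r=np.linalg.norm(u,axis=1)+1e-9
        d=np.c_[u[:,0]*np.sin(r)/r,-u[:,1]*np.sin(r)/r,-np.cos(r)]
        T=np.eye(4);T[:3,:3]=R.from_quat(state['eef_rot']).as_matrix();T[:3,3]=state['tcp_pos']
        M=T@c['T_tool_cam']
    else:
        d=np.c_[u[:,0],-u[:,1],-np.ones(len(u))]; M=np.linalg.inv(c['view'])
    d=d@M[:3,:3].T
    return M[:3,3],d/np.linalg.norm(d,axis=1)[:,None]
def plane(name,px,z,state=None):
    o,d=cam_rays(name,px,state); return o+d*((z-o[2])/d[:,2])[:,None]
def project(name,P,state=None):
    c=bot.get_calibration(name);P=np.atleast_2d(P)
    if name=='wrist':
        T=np.eye(4);T[:3,:3]=R.from_quat(state['eef_rot']).as_matrix();T[:3,3]=state['tcp_pos']
        V=np.linalg.inv(T@c['T_tool_cam'])
    else: V=c['view']
    q=P@V[:3,:3].T+V[:3,3]; q=q*[1,-1,-1]
    if name=='wrist':
        rho=np.linalg.norm(q[:,:2],axis=1);th=np.arctan2(rho,q[:,2]);u=q[:,:2]*(th/rho)[:,None]
    else: u=q[:,:2]/q[:,2:]
    return u*[c['fx'],c['fy']]+[c['cx'],c['cy']]
def tri(rays):
    A=0;b=0
    for o,d in rays:
        P=np.eye(3)-np.outer(d,d);A=A+P;b=b+P@o
    return np.linalg.solve(A,b)
def shot(name,fn):
    s=bot.read_state(); im=bot.camera(name)[:,:,::-1].copy(); cv2.imwrite(fn,im); return s,im
E
python3 - <<'E'
from h import *
t=cv2.imread('pics/top0.png');s=cv2.imread('pics/scene0.png')
a=cv2.resize(t[150:250,160:380],None,fx=3.6,fy=3.6,interpolation=cv2.INTER_CUBIC)
b=cv2.resize(s[165:245,220:400],None,fx=3,fy=3,interpolation=cv2.INTER_CUBIC)
b=cv2.copyMakeBorder(b,0,0,0,a.shape[1]-b.shape[1],cv2.BORDER_CONSTANT)
cv2.imwrite('pics/crop.png',np.vstack([a,b])[:600])
print(plane('top',[[267,206]],62),plane('top',[[360,184]],12),plane('top',[[317,233]],0),plane('top',[[288,183]],12),plane('top',[[230,208],[297,215]],62))
E
```

```text
[[483.26606249 260.29307985  62.        ]] [[560.36659662 -48.37044085  12.        ]] [[395.59864671  97.33567477   0.        ]] [[564.53844501 195.10007489  12.        ]] [[476.99970818 381.69925176  62.        ]
 [453.55129098 161.94397615  62.        ]]
```

View pics/crop.png

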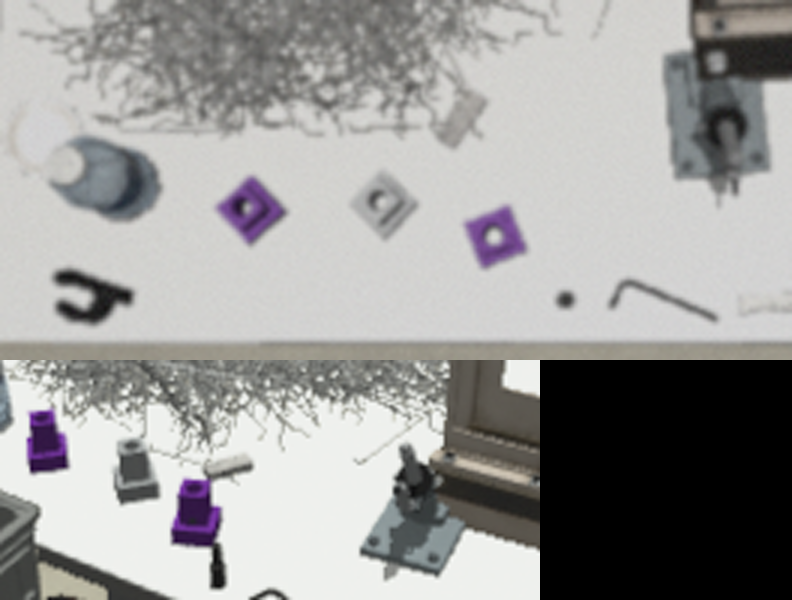

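```bash
cat >> h.py <<'E'
def down(psi):
    c,s=np.cos(psi),np.sin(psi)
    return R.from_matrix(np.array([[c,s,0],[s,-c,0],[0,0,-1]])).as_quat()
def pegrot(yaw,flip,tilt=np.pi/6):
    "tool z = -peg axis; flip 0: tool x ahead/up, 1: tool x back/down"
    m=R.from_euler('z',yaw)*R.from_euler('y',-tilt)*R.from_quat(down(np.pi*flip))
    return m.as_quat()
E
python3 - <<'E'
from h import *
np.set_printoptions(precision=2,suppress=True)
for a in (-135,-45,45,135): print(a,bot.solve_ik([483,260,250],down(np.radians(a))),bot.solve_ik([483,260,50],down(np.radians(a))))
for f in (0,1):
  print(R.from_quat(pegrot(0,f)).as_matrix())
  for z in ((510,-50,130),(480,-50,260)): print(f,bot.solve_ik(z,pegrot(0,f)))
p=bot.read_state()['tcp_pos']; 
bot.line_to([p[0],p[1],330],velocity=250)
# pick orientation: camera on the robot side if possible
best=None
for a in (-135,-45,45,135):
  q=bot.solve_ik([483,260,300],down(np.radians(a)))
  if q is not None and (best is None or abs(q[5])<abs(best[1][5])): best=(a,q)
print(best)
bot.move_ptp([483,260,300],down(np.radians(best[0])))
bot.line_to([483,260,190],velocity=200)
s,im=shot('wrist','pics/w1.png'); print(s['t'],s['tcp_pos'],s['contact_force'])
E
```

```text
-135 [ 0.85  0.14 -0.23  0.   -1.2  -1.64] [ 0.85  0.33 -0.49  0.   -0.75 -1.64]
-45 [ 0.85  0.14 -0.23  0.   -1.2  -0.07] [ 0.85  0.33 -0.49  0.   -0.75 -0.07]
45 [ 0.85  0.14 -0.23  0.   -1.2   1.51] [ 0.85  0.33 -0.49  0.   -0.75  1.51]
135 None None
[[ 0.87  0.    0.5 ]
 [ 0.   -1.    0.  ]
 [ 0.5   0.   -0.87]]
0 None
0 [ 0.46 -0.33 -0.89  0.42 -0.57  0.8 ]
[[-0.87  0.    0.5 ]
 [ 0.    1.    0.  ]
 [-0.5   0.   -0.87]]
1 None
1 [ 0.46 -0.33 -0.89  0.42 -0.57 -2.34]
(-45, array([ 0.85,  0.11, -0.15,  0.  , -1.31, -0.07]))
2.975 [483.51 260.81 190.88] [ 0.37 -0.36  0.77]
```

View pics/w1.png

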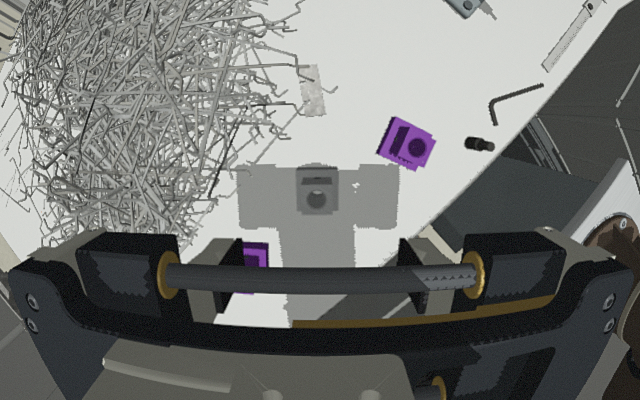

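```bash
python3 - <<'E'
from h import *
np.set_printoptions(precision=3,suppress=True)
f=lambda n,p:(lambda od:(od[0],od[1][0]))(cam_rays(n,[p]))
tip=tri([f('top',(363.3,192)),f('scene',(355,194.5))]); print('tip',tip, project('top',tip),project('scene',tip))
c=plane('top',[[160+676/3.6,150+179/3.6],[160+769/3.6,150+170/3.6],[160+665/3.6,150+55/3.6]],12); print(c)
yaw=np.radians(5.5); a=np.array([-np.cos(yaw)*.5,-np.sin(yaw)*.5,.866])
for u in (0,20,48,85,120,180):
  P=tip+a*(u-85)
  print(u,P,[bot.solve_ik(P,pegrot(yaw,k)) for k in (0,1)])
# sleeve in w1
im=cv2.imread('pics/w1.png'); g=cv2.cvtColor(im,cv2.COLOR_BGR2GRAY)
cr=cv2.resize(im[150:225,270:365],None,fx=6,fy=6,interpolation=cv2.INTER_CUBIC)
s2=cv2.resize(cv2.imread('pics/scene0.png')[180:245,330:385],None,fx=7,fy=7,interpolation=cv2.INTER_CUBIC)
h=max(len(cr),len(s2)); pad=lambda x:cv2.copyMakeBorder(x[:h],0,h-len(x),0,0,cv2.BORDER_CONSTANT)
o=np.hstack([pad(cr),pad(s2)])[:600,:]; o=cv2.resize(o,(800,int(len(o)*800/o.shape[1]))); print(o.shape,cr.shape,s2.shape); cv2.imwrite('pics/c2.png',o)
E
```

```text
tip [521.296 -49.306 140.507] [[363.538 191.87 ]] [[354.713 194.525]]
[[507.191  -6.749  12.   ]
 [515.41  -93.784  12.   ]
 [624.369   2.797  12.   ]]
0 [563.6   -45.233  66.897] [None, None]
20 [553.646 -46.191  84.217] [None, None]
48 [539.711 -47.533 108.465] [None, None]
85 [521.296 -49.306 140.507] [None, None]
120 [503.876 -50.983 170.817] [None, None]
180 [474.014 -53.859 222.777] [array([ 0.408, -0.3  , -0.942,  0.359, -0.453,  0.973]), array([ 0.408, -0.3  , -0.942,  0.359, -0.453, -2.169])]
(381, 800, 3) (450, 570, 3) (455, 385, 3)
```

View pics/c2.png

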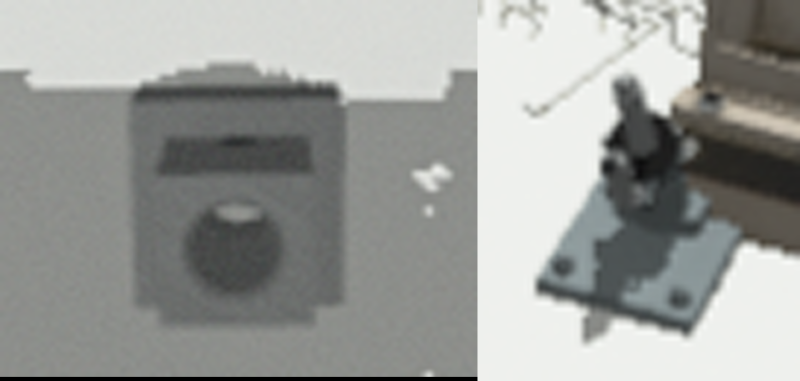

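```bash
cat > kin.py <<'E'
import numpy as np
from scipy.optimize import least_squares
from scipy.spatial.transform import Rotation as R
LO=np.array([-3.07,-1.43,-1.02,-3.03,-3.05,-3.03]);HI=np.array([3.07,2.12,1.25,1.67,-0.0,3.03])
def fk(q,p):
    r0,z0,lat,L1,e,L2,d,dx,dy=p
    E=R.from_euler
    A=E('z',q[0]);B=A*E('y',q[1]);C=A*E('y',q[1]-q[2]);D=C*E('x',S[0]*q[3])*E('y',-q[4])
    F=D*E('x',S[1]*q[5])
    pos=A.apply([r0,lat,z0])+B.apply([0,0,L1])+C.apply([L2,0,e])+F.apply([d,dx,dy])
    return pos,F
S=[1,1]
E
python3 - <<'E'
from h import *; import kin
rng=np.random.default_rng(0); D=[]
for i in range(120):
    P=[rng.uniform(380,600),rng.uniform(-150,350),rng.uniform(80,350)]
    o=(R.from_rotvec(rng.uniform(-.5,.5,3))*R.from_quat(down(rng.uniform(-2,1)))).as_quat()
    q=bot.solve_ik(P,o)
    if q is not None: D.append((q,P,o))
print(len(D))
best=None
from scipy.optimize import least_squares
for s1 in(1,-1):
  for s2 in(1,-1):
    kin.S=[s1,s2]
    # constant tool rotation estimated per sign
    M=sum((kin.fk(q,np.zeros(9))[1].inv()*R.from_quat(o)).as_matrix() for q,P,o in D)/len(D)
    f=lambda p:np.concatenate([kin.fk(q,p)[0]-P for q,P,o in D])
    r=least_squares(f,[0,400,-191,400,0,400,200,0,0])
    print(s1,s2,np.linalg.det(M),r.cost,r.x.round(1))
    if best is None or r.cost<best[0]: best=(r.cost,[s1,s2],r.x,R.from_matrix(M).as_quat())
np.savez('kin.npz',S=best[1],p=best[2],T=best[3]);print(best)
E
```

```text
115
1 1 0.0022134411987194424 810543.795150863 [ 197.8   79.4 -183.2  100.4   70.8  279.8 -117.3   -4.7  -23.9]
1 -1 0.6891815393993828 815511.0023719849 [ 180.6   79.1 -172.1  111.3   67.9  272.3 -108.4  -17.6   11.2]
-1 1 0.007109709431465818 125728.24587653768 [ 129.6  151.8 -173.1  563.9    4.7  326.4  360.7  -15.     6.9]
-1 -1 1.0 134386.5237624328 [ 134.6  135.5 -178.   564.8   14.   315.7  358.3   -5.    -4.7]
(np.float64(125728.24587653768), [-1, 1], array([ 129.62777113,  151.80742799, -173.05995117,  563.88999492,
          4.66842717,  326.42566345,  360.74840583,  -15.04755609,
          6.87276456]), array([ 0.5986885 , -0.37626065,  0.5986885 , -0.37626065]))
```

```bash
cat > kin.py <<'E'
import numpy as np
from scipy.spatial.transform import Rotation as R
LO=np.array([-3.07,-1.43,-1.02,-3.03,-3.05,-3.03]);HI=np.array([3.07,2.12,1.25,1.67,-0.0,3.03])
def fk(q,p):
    r0,z0,lat,L1,e,L2,d,w,v,y5=p
    E=R.from_euler
    A=E('z',q[0]);B=A*E('y',q[1]);C=A*E('y',q[1]-q[2]);C4=C*E('x',-q[3]);D=C4*E('y',-q[4])
    return A.apply([r0,lat,z0])+B.apply([0,0,L1])+C.apply([L2,0,e])+C4.apply([0,w,v])+D.apply([d,y5,0]), D*E('x',-q[5])
E
python3 - <<'E'
from h import *; import kin
from scipy.optimize import least_squares
rng=np.random.default_rng(0); D=[]
for i in range(120):
    P=[rng.uniform(380,600),rng.uniform(-150,350),rng.uniform(80,350)]
    o=(R.from_rotvec(rng.uniform(-.5,.5,3))*R.from_quat(down(rng.uniform(-2,1)))).as_quat()
    q=bot.solve_ik(P,o)
    if q is not None: D.append((q,P,o))
f=lambda p:np.concatenate([kin.fk(q,p)[0]-P for q,P,o in D])
r=least_squares(f,[0,400,-100,400,0,400,300,0,0,0]);p=r.x
print(r.cost,np.abs(r.fun).max(),p.round(1))
T=R.concatenate([kin.fk(q,p)[1].inv()*R.from_quat(o) for q,P,o in D]).mean()
np.savez('kin.npz',p=p,T=T.as_quat())
tip=plane('scene',[[355.2,193.8]],155.6)[0];print('tip',tip)
yaw=np.radians(5.5)
for alpha in (30,25,15,0,-15):
 for u in (40,70,100,150):
  a=np.array([-np.cos(yaw)*.5,-np.sin(yaw)*.5,.866]); G=tip+a*(u-85)   # grasp point on axis
  for k in (0,1):
   Q=R.from_quat(pegrot(yaw,k,np.radians(alpha))); P=G+Q.apply([0,0,19]); sols=[]
   for t in range(20):
    q0=rng.uniform(kin.LO,kin.HI)
    if t<8:q0=np.clip([.3,-.1,-.8,rng.uniform(-3,1.6),-.3,rng.uniform(-3,3)],kin.LO,kin.HI)
    g=lambda q:np.r_[(kin.fk(q,p)[0]-P)/100,((kin.fk(q,p)[1]*T).inv()*Q).as_rotvec()]
    s=least_squares(g,q0,bounds=(kin.LO-1e-9,kin.HI+1e-9),max_nfev=80)
    if s.cost<1e-8 and not any(np.abs(s.x-x).max()<.05 for x in sols): sols.append(s.x)
   print(alpha,u,k,[x.round(2).tolist() for x in sols])
E
```

```text
9.725885612660355e-19 2.0759216567967087e-10 [   0.   198.8   -0.   601.6   -0.   463.6  378.   -73.9    0.  -117.9]
tip [505.48239974 -57.57984725 155.6       ]
30 40 0 []
30 40 1 []
30 70 0 []
30 70 1 []
30 100 0 []
30 100 1 []
30 150 0 [[0.36, -0.24, -0.99, 0.4, -0.34, 0.96]]
30 150 1 [[0.36, -0.24, -0.99, 0.4, -0.34, -2.18]]
25 40 0 []
25 40 1 []
25 70 0 [[0.3, -0.01, -0.97, 0.43, -0.21, 0.97]]
25 70 1 [[0.3, -0.01, -0.97, 0.43, -0.21, -2.17]]
25 100 0 [[0.33, -0.08, -0.92, 0.32, -0.32, 1.05]]
25 100 1 [[0.33, -0.08, -0.92, 0.32, -0.32, -2.09]]
25 150 0 [[0.37, -0.2, -0.87, 0.24, -0.49, 1.11]]
25 150 1 [[0.37, -0.2, -0.87, 0.24, -0.49, -2.03]]
15 40 0 [[0.3, 0.12, -0.73, 0.12, -0.47, 1.27]]
15 40 1 [[0.3, 0.12, -0.73, 0.12, -0.47, -1.87]]
15 70 0 [[0.31, 0.06, -0.72, 0.11, -0.54, 1.27]]
15 70 1 [[0.31, 0.06, -0.72, 0.11, -0.54, -1.87]]
15 100 0 [[0.32, -0.0, -0.71, 0.1, -0.62, 1.27]]
15 100 1 [[0.32, -0.0, -0.71, 0.1, -0.62, -1.87]]
15 150 0 [[0.34, -0.1, -0.68, 0.09, -0.74, 1.27]]
15 150 1 [[0.34, -0.1, -0.68, 0.09, -0.74, -1.87]]
0 40 0 [[0.27, 0.25, -0.48, 0.0, -0.85, 1.4]]
0 40 1 [[0.27, 0.25, -0.48, 0.0, -0.85, -1.74]]
0 70 0 [[0.27, 0.19, -0.48, 0.0, -0.9, 1.4]]
0 70 1 [[0.27, 0.19, -0.48, -0.0, -0.9, -1.75]]
0 100 0 [[0.28, 0.14, -0.47, 0.0, -0.96, 1.39]]
0 100 1 [[0.28, 0.14, -0.47, 0.0, -0.96, -1.75]]
0 150 0 [[0.29, 0.06, -0.46, 0.0, -1.06, 1.38]]
0 150 1 [[0.29, 0.06, -0.46, -0.0, -1.06, -1.76]]
-15 40 0 [[0.24, 0.39, -0.27, -0.04, -1.17, 1.45]]
-15 40 1 [[0.24, 0.39, -0.27, -0.04, -1.17, -1.69]]
-15 70 0 [[0.24, 0.34, -0.27, -0.04, -1.21, 1.44]]
-15 70 1 [[0.24, 0.34, -0.27, -0.04, -1.21, -1.7]]
-15 100 0 [[0.25, 0.3, -0.28, -0.04, -1.25, 1.44]]
-15 100 1 [[0.25, 0.3, -0.28, -0.04, -1.25, -1.7]]
-15 150 0 [[0.25, 0.22, -0.28, -0.04, -1.33, 1.43]]
-15 150 1 [[0.25, 0.22, -0.28, -0.04, -1.33, -1.71]]
```

```bash
cat >> h.py <<'E'
REL=R.from_quat(pegrot(0,1)).inv()*R.from_quat(pegrot(0,1,np.radians(15)))   # tool relative to a tool in line with the sleeve
HG=56.                                                                   # grasp height above sleeve underside
def tool_for(under,S):
    "TCP pose when sleeve underside centre is at under; S = rotation of in-line tool (z = -bore axis)"
    Q=S*REL; return under+S.apply([0,0,-HG])+Q.apply([0,0,19]),Q.as_quat()
E
python3 - <<'E'
from h import *
np.set_printoptions(precision=3,suppress=True)
s=bot.read_state()
C=plane('wrist',[[316.4,199.3]],62,s)[0]; print(C, plane('wrist',[[301.4,214.2],[332.7,214.2]],62,s), REL.as_rotvec())
P0=np.array([C[0],C[1],0])
for a in(-135,-45):
  S=R.from_quat(down(np.radians(a)))
  for h in (0,80,150):
    P,q=tool_for(P0+[0,0,h],S);print(a,h,P,bot.solve_ik(P,q))
E
```

```text
[485.263 265.056  62.   ] [[485.017 285.968  62.   ]
 [463.566 264.435  62.   ]] [0.    0.262 0.   ]
-135 0 [481.786 261.579  37.647] [ 0.844  0.492 -0.282 -0.017 -1.059 -1.619]
-135 80 [481.786 261.579 117.647] [ 0.844  0.403 -0.21  -0.016 -1.219 -1.622]
-135 150 [481.786 261.579 187.647] [ 0.844  0.342 -0.129 -0.015 -1.362 -1.624]
-45 0 [488.741 261.579  37.647] [ 0.997  0.346 -0.708  0.45  -0.621 -0.593]
-45 80 [488.741 261.579 117.647] [ 1.012  0.241 -0.596  0.35  -0.825 -0.477]
-45 150 [488.741 261.579 187.647] [ 1.017  0.168 -0.493  0.305 -0.993 -0.41 ]
```

```bash
python3 - <<'E'
from h import *
np.set_printoptions(precision=2,suppress=True)
C=np.array([485.1,264.9,0]); S=R.from_quat(down(np.radians(-135)))
P,q=tool_for(C+[0,0,90],S)
bot.move_ptp(P,q); bot.move_gripper(54)
P,q=tool_for(C,S); bot.line_to(P,velocity=120)
s=bot.read_state(); print(s['t'],s['tcp_pos']-P,s['width'],s['contact_force'])
bot.move_gripper(26,60)
s=bot.read_state(); print(s['t'],s['tcp_pos']-P,s['width'],s['contact_force'],s['finger_force'],s['moment'])
bot.line_to(P+[0,0,200],velocity=200)
s=bot.read_state(); print(s['t'],s['tcp_pos'],s['width'],s['contact_force'],s['finger_force'],s['moment'])
# view the stand from the side
yaw=np.radians(5.5); a=np.array([-np.cos(yaw)*.5,-np.sin(yaw)*.5,.866])
Sp=R.from_quat(pegrot(yaw,1)); P,q=tool_for(np.array([500,35,190.]),Sp); print(bot.solve_ik(P,q))
bot.move_ptp(P,q)
s,im=shot('wrist','pics/w2.png'); np.savez('w2.npz',**s); print(s['t'],s['tcp_pos'],s['contact_force'],s['moment'])
E
```

```text
6.0917 [0.44 0.33 0.57] 53.923782089615486 [0.83 0.64 0.92]
6.625 [0.1  0.14 0.36] 29.558097185971047 [-0.32  1.27  3.09] 59.893850991502404 [ 0.67 -0.21 -0.05]
7.775 [481.01 261.05 236.36] 29.37912774591158 [-0.85  0.15 -2.96] 59.893328407779336 [ 0.88 -0.86  0.  ]
[ 0.58 -0.14 -0.68  0.17 -0.81 -2.16]
8.7 [476.87  32.44 220.14] [ 0.15 -0.31 -2.65] [ 0.03  0.85 -0.  ]
```

View pics/w2.png

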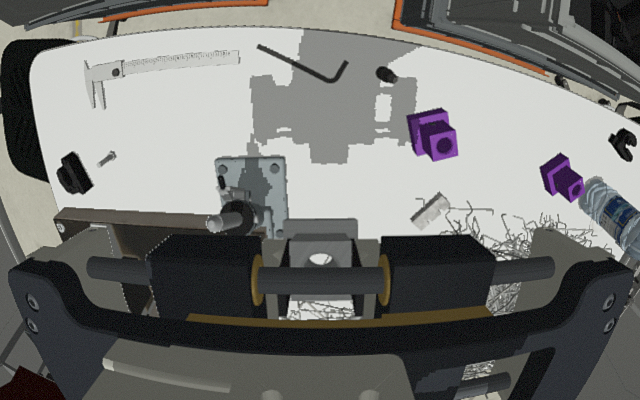

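```bash
python3 - <<'E'
from h import *
Sp=R.from_quat(pegrot(np.radians(5.5),1)); P,q=tool_for(np.array([530,25,250.]),Sp); bot.move_ptp(P,q)
s,im=shot('wrist','pics/w3.png'); np.savez('w3.npz',**s); print(s['t'],s['tcp_pos'])
w2=cv2.imread('pics/w2.png')[145:245,195:295]
c=project('wrist',[[520,-55,120]],s)[0].astype(int);print(c)
x,y=max(c[0]-50,0),max(c[1]-50,0);print(x,y)
w3=im[y:y+100,x:x+100]
cv2.imwrite('pics/c3.png',cv2.resize(np.hstack([w2,w3]),(800,400),interpolation=cv2.INTER_CUBIC))
E
```

```text
9.125 [508.45958507  23.78725443 280.61080438]
[243 156]
193 106
```

View pics/c3.png

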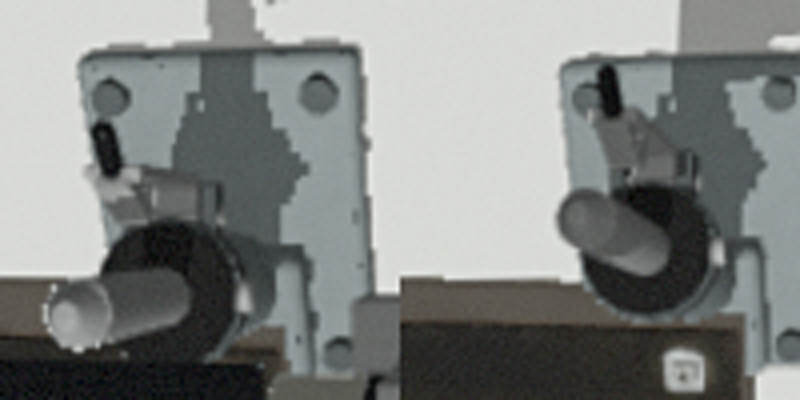

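```bash
python3 - <<'E'
from h import *
np.set_printoptions(precision=2,suppress=True)
s2=dict(np.load('w2.npz'));s3=dict(np.load('w3.npz'))
f=lambda n,p,s=None:(lambda od:(od[0],od[1][0]))(cam_rays(n,[p],s))
p2=(195+79/4,145+316/4);p3=(193+(585-400)/4,106+217/4);ps=(355.2,193.6)
for rs in ([f('wrist',p2,s2),f('wrist',p3,s3)],[f('wrist',p2,s2),f('wrist',p3,s3),f('scene',ps)]):
  t=tri(rs);print('tip',t,project('wrist',t,s2)-p2,project('wrist',t,s3)-p3,project('scene',t)-ps)
for n,p,s in(('wrist',p2,s2),('wrist',p3,s3),('scene',ps,None)): print(plane(n,[p],155.6,s))
c=plane('wrist',[[195+82/4,145+54/4],[195+358/4,145+47/4],[195+366/4,145+290/4]],12,s2);print(c)
e=c[0]-c[1];print(np.linalg.norm(e),np.degrees(np.arctan2(-e[0],e[1]))); e=c[2]-c[1];print(np.degrees(np.arctan2(e[1],e[0])))
c=plane('wrist',[[193+(564-400)/4,106+64/4],[193+(795-400)/4,106+58/4]],12,s3);print(c);e=c[0]-c[1];print(np.degrees(np.arctan2(-e[0],e[1])))
E
```

```text
tip [511.13 -51.41 151.34] [[-0.34 -0.13]] [[0.3  0.12]] [[-1.16 -0.17]]
tip [513.25 -52.76 148.87] [[-0.81  0.16]] [[-0.44  1.1 ]] [[-0.47  0.29]]
[[508.18 -49.59 155.6 ]]
[[509.2  -50.65 155.6 ]]
[[506.39 -57.15 155.6 ]]
[[512.95 -93.18  12.  ]
 [504.58  -7.39  12.  ]
 [589.87  -1.25  12.  ]]
86.19249855909919 -174.42331477587507
4.119228327540236
[[514.53 -93.19  12.  ]
 [507.54 -14.12  12.  ]]
-174.95086360002853
```

```bash
cat >> h.py <<'E'
YAW=np.radians(5.2); SP=R.from_quat(pegrot(YAW,1)); AX=-SP.apply([0,0,1]); LX=SP.apply([1,0,0]); LY=SP.apply([0,1,0])
TIP=np.array([508.5,-50.8,155.6])
def pose(u,l=(0,0)): return tool_for(TIP+AX*(u-85)+LX*l[0]+LY*l[1],SP)
def feel(f0,l=(0,0)):
    s=bot.read_state(); f=s['contact_force']-f0
    d=s['tcp_pos']-pose(85)[0]
    return s,f@AX,np.array([f@LX,f@LY]),85+d@AX,d@LX,d@LY
E
python3 - <<'E'
from h import *
np.set_printoptions(precision=2,suppress=True)
for u in (0,40,85): print(bot.solve_ik(*pose(u)))
P,q=pose(150); bot.move_ptp(P,q)
bot.line_to(pose(100)[0],velocity=120); bot.pause(.3)
f0=bot.read_state()['contact_force']
l=np.zeros(2); u=100
while u>72:
    u-=2; bot.line_to(pose(u,l)[0],velocity=40)
    s,fa,fl,ua,lx,ly=feel(f0); print(round(s['t'],2),u,round(ua,1),round(fa,2),fl,round(lx,2),round(ly,2),s['moment'])
    if fa>5 or np.abs(fl).max()>5: break
np.savez('st.npz',f0=f0,l=l,u=u)
shot('wrist','pics/w4.png')
E
```

```text
[ 0.32  0.09 -0.72  0.12 -0.51 -1.9 ]
[ 0.33  0.01 -0.71  0.11 -0.6  -1.9 ]
[ 0.35 -0.08 -0.69  0.1  -0.72 -1.9 ]
10.78 98 98.0 0.01 [-1.05 -1.34] 0.05 -0.05 [-0.    1.04 -0.02]
11.03 96 95.8 -0.27 [ 0.77 -1.87] 0.15 -0.05 [-0.09  0.91 -0.02]
11.28 94 93.8 0.17 [ 0.15 -1.7 ] 0.14 -0.03 [-0.07  0.98 -0.01]
11.53 92 91.9 -0.43 [-0.48 -1.72] 0.1 -0.02 [-0.05  0.97 -0.04]
11.78 90 89.9 0.08 [-0.3  -1.31] 0.1 -0.04 [-0.04  0.95 -0.01]
12.03 88 87.9 -0.44 [ 0.27 -1.25] 0.09 -0.01 [-0.06  0.9  -0.03]
12.28 86 85.9 -0.35 [ 1.2  -1.19] 0.1 -0.01 [-0.06  0.98 -0.01]
12.53 84 83.9 -0.79 [-0.91 -1.11] 0.08 -0.02 [-0.06  1.    0.04]
12.78 82 81.9 -0.18 [-0.14 -1.2 ] 0.12 0.0 [-0.01  0.98 -0.01]
13.03 80 79.9 -0.04 [-0.57 -1.17] 0.11 -0.02 [-0.01  0.97 -0.06]
13.28 78 77.9 -1.89 [-0.08 -3.95] -0.04 -0.21 [-1.1   0.42 -0.35]
13.53 76 75.9 -4.62 [-1.79 -8.3 ] -0.03 -0.51 [-2.73 -0.42 -0.85]
```

View pics/w4.png

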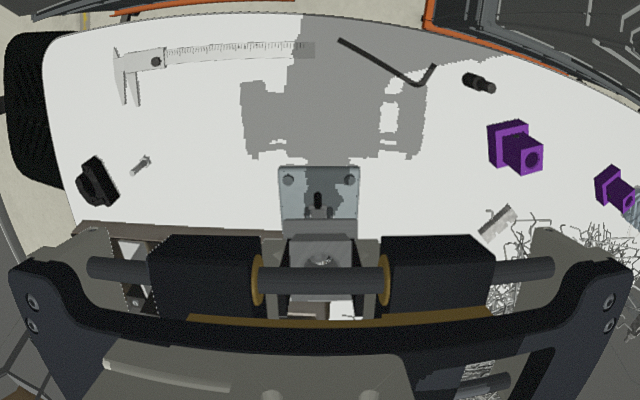

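```bash
python3 - <<'E'
from h import *
im=cv2.imread('pics/w4.png')[150:310,250:390]
im=cv2.resize(im,None,fx=3.7,fy=3.7,interpolation=cv2.INTER_CUBIC); im=cv2.convertScaleAbs(im,alpha=1.5); cv2.imwrite('pics/c4.png',im)
E
```

```text
(no output)
```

View pics/c4.png

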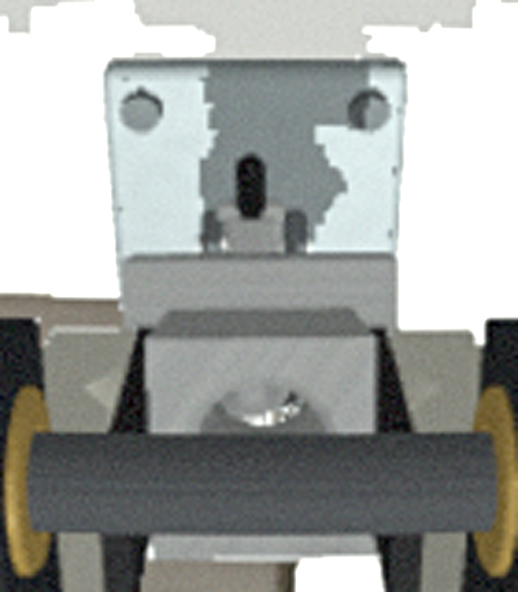

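```bash
cat > slide.py <<'E'
from h import *
import sys
np.set_printoptions(precision=2,suppress=True)
z=np.load('st.npz'); f0,l,u=z['f0'],z['l'].copy(),float(z['u'])
umin,falim,v,step=map(float,sys.argv[1:5]); l[0]+=float(sys.argv[5]); l[1]+=float(sys.argv[6])
def rep(): 
    s,fa,fl,ua,lx,ly=feel(f0); print(round(s['t'],2),u,round(ua,2),'fa',round(fa,2),'fl',fl,'l',l,'act',round(lx,2),round(ly,2)); return fa,fl
bot.line_to(pose(u,l)[0],velocity=20); fa,fl=rep()
while u>umin and abs(fa)<falim and np.abs(fl).max()<9:
    l=l+np.where(np.abs(fl)>2,.1*fl,0); u-=step
    bot.line_to(pose(u,l)[0],velocity=v); fa,fl=rep()
np.savez('st.npz',f0=f0,l=l,u=u)
E
python3 slide.py 64 6 30 2 0 -1.4
```

```text
13.83 76.0 75.88 fa 0.12 fl [-0.58 -1.62] l [ 0.  -1.4] act 0.18 -1.32
14.08 74.0 73.87 fa -1.15 fl [-0.83 -2.04] l [ 0.  -1.4] act -0.0 -1.33
14.33 72.0 71.86 fa -0.53 fl [-0.21 -0.38] l [ 0.  -1.6] act 0.13 -1.52
14.58 70.0 69.88 fa -0.45 fl [ 0.57 -0.3 ] l [ 0.  -1.6] act 0.13 -1.59
14.83 68.0 67.89 fa -0.62 fl [-0.34 -1.04] l [ 0.  -1.6] act 0.08 -1.61
15.08 66.0 65.89 fa 0.72 fl [ 0.   -1.35] l [ 0.  -1.6] act 0.14 -1.63
15.33 64.0 63.89 fa -1.4 fl [ 0.06 -1.19] l [ 0.  -1.6] act 0.1 -1.62
```

```bash
python3 slide.py -4 9.5 20 2 0 -0.4
```

```text
15.58 64.0 64.04 fa -0.46 fl [-0.04 -2.15] l [ 0. -2.] act -0.03 -2.03
15.83 62.0 61.87 fa -0.49 fl [-0.19  0.09] l [ 0.   -2.22] act 0.1 -2.23
16.08 60.0 59.87 fa -0.33 fl [ 0.39 -0.85] l [ 0.   -2.22] act 0.15 -2.25
16.33 58.0 57.89 fa -0.61 fl [-0.28 -1.69] l [ 0.   -2.22] act 0.13 -2.24
16.58 56.0 55.89 fa -0.56 fl [ 0.29 -2.22] l [ 0.   -2.22] act 0.1 -2.23
16.83 54.0 53.89 fa -0.44 fl [-0.2  -0.34] l [ 0.   -2.44] act 0.1 -2.46
17.08 52.0 51.89 fa -0.01 fl [ 0.09 -1.5 ] l [ 0.   -2.44] act 0.1 -2.48
17.33 50.0 49.9 fa -0.7 fl [-0.74 -1.87] l [ 0.   -2.44] act 0.08 -2.45
17.58 48.0 47.89 fa -0.61 fl [-0.9  -0.61] l [ 0.   -2.44] act 0.12 -2.47
17.83 46.0 45.93 fa -1.61 fl [-0.52 -0.84] l [ 0.   -2.44] act -0.28 -2.4
18.08 44.0 43.96 fa 0.29 fl [-2.27 -1.24] l [ 0.   -2.44] act -0.54 -2.37
18.33 42.0 41.91 fa 0.36 fl [-1.91 -2.3 ] l [-0.23 -2.44] act -0.49 -2.36
18.58 40.0 39.89 fa -0.06 fl [-2.95 -1.13] l [-0.23 -2.67] act -0.44 -2.64
18.83 38.0 37.9 fa 0.57 fl [-2.09 -1.15] l [-0.52 -2.67] act -0.71 -2.66
19.08 36.0 35.73 fa -2.26 fl [-3.83 -1.73] l [-0.73 -2.67] act -0.87 -2.5
[... 336 characters left out ...]
.19] l [-2.28 -2.67] act -1.69 -2.76
20.58 24.0 23.79 fa -1.26 fl [-0.2  -1.37] l [-2.28 -2.89] act -1.7 -2.96
20.83 22.0 21.81 fa -2.07 fl [ 0.84 -1.5 ] l [-2.28 -2.89] act -1.72 -2.95
21.08 20.0 19.82 fa 0.16 fl [ 1.67 -1.64] l [-2.28 -2.89] act -1.73 -2.96
21.33 18.0 17.86 fa -0.7 fl [ 2.44 -1.38] l [-2.28 -2.89] act -1.76 -2.96
21.58 16.0 15.91 fa -1.18 fl [ 3.3  -1.32] l [-2.03 -2.89] act -1.74 -2.95
21.83 14.0 13.93 fa -1.15 fl [ 2.1  -1.21] l [-1.7  -2.89] act -1.76 -2.9
22.08 12.0 11.85 fa -0.98 fl [ 1.51 -2.36] l [-1.49 -2.89] act -1.7 -2.84
22.33 10.0 9.94 fa 1.29 fl [ 0.64 -1.06] l [-1.49 -3.13] act -1.68 -3.08
22.58 8.0 8.48 fa 11.92 fl [3.19 1.38] l [-1.49 -3.13] act -1.69 -3.11
```

```bash
python3 - <<'E'
from h import *
np.set_printoptions(precision=2,suppress=True)
z=np.load('st.npz'); f0,l,u=z['f0'],z['l'].copy(),float(z['u'])
bot.pause(.2)
def rep():
    s=[feel(f0) for _ in range(1)][0]; print(round(s[0]['t'],2),round(u,2),round(s[3],2),'fa',round(s[1],2),'fl',s[2],'w',round(s[0]['width'],1)); return s[1]
fa=rep()
while fa>-7.3 and u<16:
    u+=.5 if fa>-3.5 else .25
    bot.line_to(pose(u,l)[0],velocity=6); fa=rep()
bot.pause(.4); rep()
np.savez('st.npz',f0=f0,l=l,u=u)
E
```

```text
22.78 8.0 8.52 fa 11.31 fl [2.52 1.06] w 29.3
23.03 8.5 8.98 fa 10.48 fl [1.78 1.21] w 29.4
23.28 9.0 9.36 fa 7.92 fl [1.95 0.3 ] w 29.7
23.53 9.5 9.67 fa 6.29 fl [1.54 0.  ] w 29.8
23.78 10.0 9.95 fa 4.38 fl [1.26 0.78] w 29.3
24.03 10.5 10.39 fa 0.53 fl [ 0.34 -0.13] w 29.7
24.28 11.0 10.96 fa -1.05 fl [-0.42 -1.07] w 29.8
24.53 11.5 11.54 fa 0.16 fl [ 0.86 -0.54] w 29.5
24.78 12.0 12.05 fa 0.06 fl [ 0.02 -0.43] w 29.6
25.03 12.5 12.32 fa -6.12 fl [ 0.14 -0.02] w 29.8
25.28 12.75 12.51 fa -10.15 fl [ 0.64 -1.14] w 29.9
25.68 12.75 12.54 fa -9.54 fl [-0.18 -1.37] w 29.7
```

```bash
python3 - <<'E'
from h import *
np.set_printoptions(precision=2,suppress=True)
z=np.load('st.npz'); f0,l=z['f0'],z['l']
bot.line_to(pose(10.4,l)[0],velocity=10); print(feel(f0)[1:])
bot.move_gripper(54); s=bot.read_state(); print(s['t'],s['width'],s['contact_force'])
bot.line_to(pose(30,l)[0],velocity=40); print(bot.read_state()['contact_force'])
bot.line_to(pose(150,l)[0],velocity=120); s,im=shot('wrist','pics/w5.png'); print(s['t'],s['contact_force'],s['tcp_pos'])
cv2.imwrite('pics/c5.png',cv2.resize(im[130:310,220:420],None,fx=3,fy=3,interpolation=cv2.INTER_CUBIC))
E
```

```text
(np.float64(-1.0206241175923085), array([ 0.39, -0.49]), np.float64(10.559025197655814), np.float64(-1.5216915194935972), np.float64(-3.172969362208829))
26.725 54.44253705887216 [-0.51  0.1  -0.22]
[-0.8  -0.88  0.09]
28.5167 [-0.05 -1.29 -0.69] [454.56 -58.85 242.1 ]
```

View pics/c5.png

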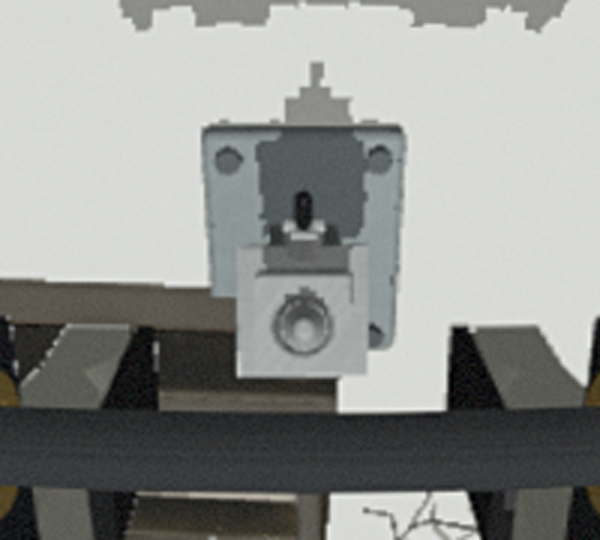

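The picture shows the sleeve on the peg at about (302,320), with the peg centred in its bore. A flat flange side faces the catch, whose tab is at (304,210), and the gripper is clear.

```bash
python3 -c "
from plant import bot
print(bot.close_job())"
```

```text
the job is handed in; nothing more can be done
None
```

The sleeve hangs on the peg, seated on the collar at about 12 N with the catch shut; a pull of about 10 N (a little over the 8 N asked) confirmed that the catch holds. I let go and handed the job in at about 28.5 s, with no bystander knowingly touched.

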